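# Load the white reference tile into the colour reader

## Task

Get the colour reader ready for calibration: pick up the white reference tile, lay it flat on the reader's loading shelf, white face up, and push it along the shelf over the raised lip and against the sprung plunger until its rear edge can drop behind the lip; then press that edge down so the tile lies flat on the pocket floor under the measuring head, held between lip and plunger, and leave it there. The tile is ceramic, so feel your way and never push, press or set it down on the reader with more than about 20 N, and leave the sample cup, the weighing bottle and the beaker standing where they are.

Things in the scene. Friction and masses are not known exactly. Their poses are not given: they have to be found in the camera images.
- tile_center (a point): Centre (half-way up) of the reference tile: a white ceramic plate set in a bright steel carrier, 100 (x, long) x 50 (y) x 10 (z) mm, about 170 g, loose. It starts flat on the beige bench mat, whose top is at z = 4.5 mm, white face up. z axis out of the white face; turned by half a turn about z it is the same.
- reader: Colour reader: white instrument 310 long x 96 wide, fixed on the black panel right of the titrator (all in mm, its frame). Origin on its underside, centre line. +x runs along its channel away from the robot: the tile goes in along +x. Its aluminium tray (shelf, rails, lip, pocket, plunger) is clamped up to 16 off nominal along x; this shift T (-16..+16) is unmeasured: find it by feel or sight.
- shelf (a point): Nominal point (T = 0) on top of the loading shelf, reader frame x = -86, y = 0, z = 44: where the tile's centre goes when laid down. Shelf 34 wide (tile overhangs 8 each side, so fingers can straddle it), front end at x = T-140. From x = T-34 it is wider, with flared rails 66 apart there, 53 apart from T-12 on; rail tops z = 49.
- lip (a point): Nominal point (T = 0) on top of the lip's back edge, reader frame 0, 0, 47. Ramp from x = T-11 up to the crest (z = 47, x = T-3 to T, as wide as the channel), upright back face at x = T. Pocket floor behind at z = 40, 7 below the crest. Home, the tile's rear face is on the lip's back face: its centre at x = T+50, z = 45, top 3 above the crest.
- plunger_face (a point): Nominal place (T = 0, not sprung in) of the plunger's face, reader frame x = 97, z = 46; face 26 wide, z = 41 to 51. It resists with 3 N at first touch, 0.6 N more per mm, and after 5.5 mm the tile meets hard shoulders either side of it. The tile (100 long) clears the lip with the plunger 3 to 5.5 mm in; friction at fingers and plunger then holds its rear edge up until it is pressed down.
- head_front (a point): Middle of the lower front edge of the measuring head, reader frame 56, 0, 77. The head roofs the pocket from here backward, 88 wide, up to z = 107, with an optic port hanging down to z = 72 at x = 57 to 91 and a column behind. Nothing is above the channel in front of it.
- cup: Clear plastic sample cup with tan powder, 72 mm across, 86 mm tall, loose; origin at the centre of its underside. Not part of the job.
- weigher: Small glass weighing bottle without lid, 35 mm across, 36 mm tall, loose; origin at the centre of its underside. Not part of the job.
- beaker: Small glass beaker, 43 mm across, 56 mm tall, loose; origin at the centre of its underside. Not part of the job.

How it is judged:
By the outcome, as a careful person would: the job done as asked, in the order asked, and still so for the second after the job is handed in, with the robot touching nothing.
It also fails if it takes over 72 s, if anything falls off the work surface, if the arm or the gripper's body presses on something with over 40 N, if the wrist force passes 120 N, or if a joint passes its speed limit or range.

## Robot

A 6-joint arm with a two-finger parallel gripper is mounted at the origin on a cart in front of the work surface, level with it; the furniture and walls round the work are solid. World frame = base frame: x ahead of the robot, y to its left, z up, the work surface at z = 0. Lengths are in mm, angles in rad, forces in N, time in s.
With the tool pointing down it reaches from about 400 to 825 mm from the base axis. Payload 7 kg.
Tool frame: the origin (TCP) lies at the very end of the fingers, on their centre line; the grasp point (between the pads) lies 19 mm behind it; z points along the fingers, y is the line along which they close (so a half turn about z gives the same grasp; the last joint's range is limited). The gripper opens to 88 mm and grips with 3 to 60 N. Pads are 19 mm wide; open, the fingers measure 130 mm over their backs; the gripper's body (78 mm by 193 mm) begins 47 mm behind the grasp point.
Start: joints at [1.389, 0.359, 0.012, 0, -1.224, -0.288], TCP at [305.582, 601.843, 226.561] pointing down, gripper open.
Joint ranges: [-3.07, 3.07], [-1.43, 2.12], [-1.02, 1.25], [-3.03, 1.67], [-3.05, -0], [-3.03, 3.03]. Speed limits (rad/s): [2.39, 2.39, 3.01, 3.14, 3.14, 3.14].

## Interface

Orientations are given as a unit quaternion [x, y, z, w].
In Python, from plant import bot gives the robot as it stands. Calls block until the motion is done:
- bot.move_ptp(position, orientation): joint-space move of the TCP to a pose.
- bot.line_to(position, velocity=150, ori=None): straight line of the TCP; ori=None keeps the orientation; velocity is the mean speed in mm/s.
- bot.move_joints(angles): joint-space move.
- bot.move_gripper(opening, force=None): finger opening in mm; force is the grip in N (None keeps the last); returns when the fingers have stopped.
- bot.pause(seconds).
- bot.solve_ik(position, orientation): joint angles nearest the present ones, or None.
- bot.read_state(): the state.
- bot.camera(name): name is "scene" or "top"; returns the picture (384x512x3 uint8, red, green, blue); there is no depth.
- bot.get_calibration(name): a dict with "fx", "fy", "cx", "cy" (pixels), "view" (4x4, takes a point from world to camera coordinates). Camera axes: x right, y up, looking along -z (the intrinsics and any distortion apply to the point x, -y, -z); pixel columns grow to the right and rows downward; lengths in mm; the calibration is good to about 2 mm. A picture is of the moment at which its call begins. get_calibration takes no time and is no camera call.
A pose or a line that the arm cannot do raises bot.Unreachable and nothing moves.
- bot.close_job(): hands the job in; it is judged then, once.
The state is a dict: "t": time; "joint_pos": joint angles; "qvel": joint speeds; "tau": joint torques, N m; "tcp_pos": TCP position; "eef_rot": TCP orientation; "contact_force": force on the tool from outside, world axes, zero at the start; "moment": the same for the moment, N m; "width": finger opening in mm; "finger_force": force on a finger pad.
Only numpy, scipy, OpenCV 4.12 (cv2) and the standard library are available. Lean on these libraries where they do the work, as an engineer would, in place of code of your own. Each camera call takes 0.05 s, during which the arm holds its last target. There are 200 camera calls.

## Working session

There is one attempt and no reset: what is moved stays moved. The work goes in short steps, each a Python script; the robot and the scene stay as the last script left them, time stands still between calls to the robot, and variables do not carry over. Pictures are saved under pics/ and viewed, at most 10 in all, crops included, and the job is handed in when it is done.

```bash
mkdir -p pics; ls
python3 - <<'E'
from plant import bot
import cv2
for n in("top","scene"):
    cv2.imwrite(f"pics/{n}0.png",bot.camera(n)[:,:,::-1]); c=bot.get_calibration(n); print(n,c)
s=bot.read_state(); print(s)
E
```

```text
pics
top {'fx': 488.9499934649617, 'fy': 488.9499934649617, 'cx': 255.54496527755995, 'cy': 193.43998876510173, 'view': array([[-2.82095779e-02, -9.99541162e-01,  1.10311340e-02,
         7.00925402e+01],
       [ 9.97763527e-01, -2.74869780e-02,  6.09295492e-02,
        -6.44874019e+02],
       [-6.05983798e-02,  1.27252601e-02,  9.98081111e-01,
        -1.45543524e+03],
       [ 0.00000000e+00,  0.00000000e+00,  0.00000000e+00,
         1.00000000e+00]])}
scene {'fx': 488.15144460413933, 'fy': 488.15144460413933, 'cx': 253.1691540457082, 'cy': 186.22546978758308, 'view': array([[ 6.29286802e-01, -7.77104839e-01, -1.03048736e-02,
        -3.29430819e+02],
       [ 3.22466748e-01,  2.49018213e-01,  9.13238811e-01,
        -2.81075005e+02],
       [-7.07116198e-01, -5.78012110e-01,  4.07294346e-01,
        -7.29109235e+02],
       [ 0.00000000e+00,  0.00000000e+00,  0.00000000e+00,
         1.00000000e+00]])}
{'t': 0.1, 'joint_pos': array([ 1.38910416e+00,  3.59298357e-01,  1.11482512e-02, -3.04840589e-04,
       -1.22410938e+00, -2.88130573e-01]), 'qvel': array([-0.00130659, -0.00273213,  0.00246696,  0.00100438, -0.00181801,
       -0.00105843]), 'tau': array([-1.69140367e-03, -5.84164810e+01,  2.93749845e+01,  7.01539323e+00,
        1.01023683e-02, -5.35058905e-05]), 'tcp_pos': array([305.39954374, 601.46308879, 225.72701231]), 'eef_rot': array([ 9.72522624e-01, -2.32807196e-01, -1.04195174e-04,  7.38169568e-04]), 'contact_force': array([-0.38848255,  0.13492119,  0.62971911]), 'moment': array([ 0.00346712, -0.00546251, -0.03652392]), 'finger_force': 0.0, 'width': 88.09111620665604}
```

View pics/top0.png

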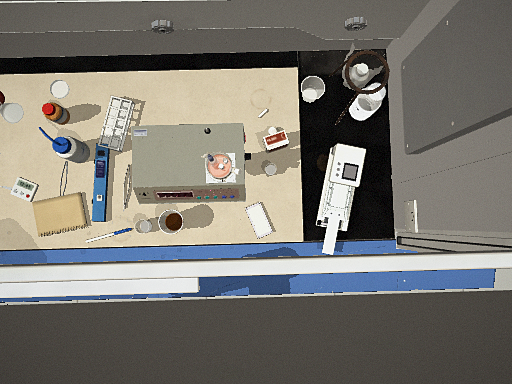

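View pics/scene0.png

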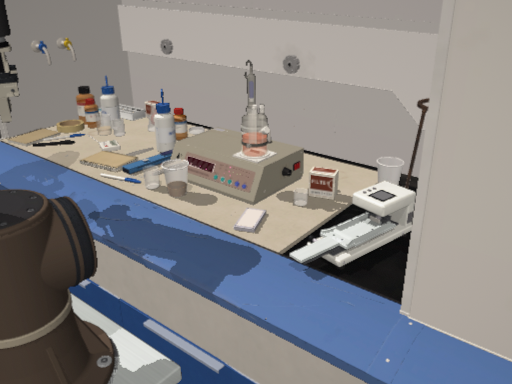

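```bash
cat > h.py <<'E'
import numpy as np, cv2
from plant import bot
def proj(n,P):
    c=bot.get_calibration(n); P=np.atleast_2d(P); q=P@c["view"][:3,:3].T+c["view"][:3,3]
    return np.c_[c["cx"]+c["fx"]*q[:,0]/-q[:,2], c["cy"]-c["fy"]*q[:,1]/-q[:,2]]
def unproj(n,uv,z):
    c=bot.get_calibration(n); R=c["view"][:3,:3]; t=c["view"][:3,3]; o=-R.T@t
    d=np.array([(uv[0]-c["cx"])/c["fx"],-(uv[1]-c["cy"])/c["fy"],-1])@R
    return o+d*(z-o[2])/d[2]
E
python3 - <<'E'
import cv2,numpy as np
from h import *
a=cv2.imread("pics/top0.png"); b=cv2.imread("pics/scene0.png")
f=lambda i,x0,y0,x1,y1,k:cv2.resize(i[y0:y1,x0:x1],None,fx=k,fy=k,interpolation=cv2.INTER_CUBIC)
t=f(a,240,138,370,260,4.6)
cv2.imwrite("pics/c1.png",t)
cv2.imwrite("pics/c2.png",f(b,225,170,425,270,4))
for n in("top","scene"):
    v=bot.get_calibration(n)["view"]; print(-v[:3,:3].T@v[:3,3])
E
```

```text
[ 557.21203937   70.85553305 1491.16110755]
[-217.62113992 -607.44345527  550.25592883]
```

View pics/c1.png

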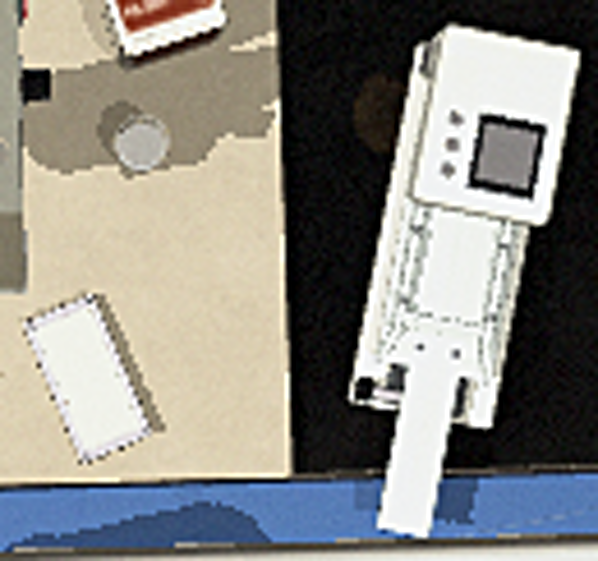

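View pics/c2.png

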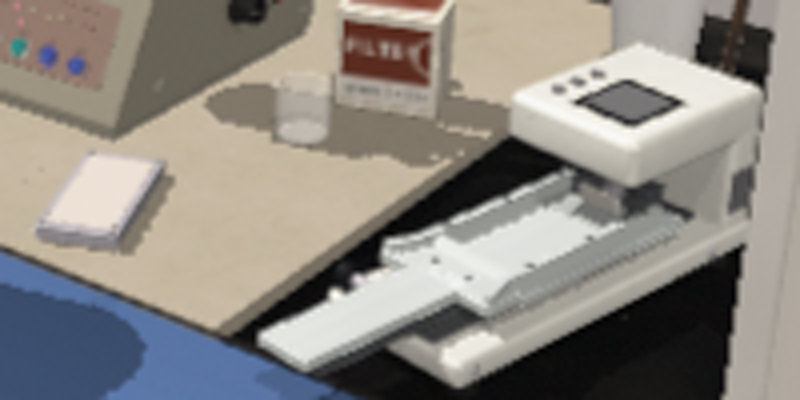

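```bash
cat >> h.py <<'E'
def edge(img,p,q,half=3,n=40,trim=.12):
    """subpixel straight edge near p-q -> two end points"""
    from scipy.ndimage import map_coordinates
    p,q=np.float64(p),np.float64(q); d=(q-p)/np.linalg.norm(q-p); nn=np.array([-d[1],d[0]])
    s=np.arange(-half,half+.01,.1); pts=[]
    g=cv2.GaussianBlur(img.mean(2).astype(np.float32),(0,0),.7)
    for k in np.linspace(trim,1-trim,n):
        c=p+k*(q-p); X=c+s[:,None]*nn
        w=np.abs(np.gradient(map_coordinates(g,[X[:,1],X[:,0]],order=1)))**2
        pts.append(c+nn*(w@s/w.sum()))
    vx,vy,x,y=cv2.fitLine(np.float32(pts),cv2.DIST_HUBER,0,.01,.01).ravel()
    v=np.array([vx,vy]);o=np.array([x,y]); 
    return o+v*((p-o)@v), o+v*((q-o)@v)
def meet(a,b):
    return np.cross(np.cross([*a[0],1],[*a[1],1]),np.cross([*b[0],1],[*b[1],1]))
E
cat > fit.py <<'E'
from h import *
from scipy.optimize import least_squares
im=cv2.imread("pics/top0.png"); f=lambda x,y:(240+(x+.5)/4.6-.5,138+(y+.5)/4.6-.5)
# tile, top face z=14.5
C=[f(27,323),f(98,296),f(158,430),f(88,462)]
L=[edge(im,C[i],C[(i+1)%4],2) for i in range(4)]
P=[]
for i in range(4):
    m=meet(L[i-1],L[i]); P.append(unproj("top",m[:2]/m[2],14.5))
P=np.array(P); print("tile",P.round(1),P.mean(0),[np.linalg.norm(P[i]-P[i-1]).round(1) for i in range(4)])
d=P[3]-P[0]+P[2]-P[1]; print("long axis yaw",np.arctan2(d[1],d[0]))
# reader
E=dict(shL=((403,405),(380,515)),shR=((452,425),(434,520)),shF=((378,528),(432,538)),
 hL=((442,40),(414,190)),hR=((578,65),(552,210)),hF=((425,207),(540,226)),bL=((400,150),(352,390)),bF=((455,425),(490,430)),bR=((522,250),(494,415)))
for k,(a,b) in E.items():
    l=edge(im,f(*a),f(*b),2.0); z=107 if k[0]=='h' else 44 if k[0]=='s' else 12
    A,B=unproj("top",l[0],z),unproj("top",l[1],z); dd=B-A
    print(k,A[:2].round(1),B[:2].round(1),"dir",np.arctan2(dd[1],dd[0]).round(4), "len",np.linalg.norm(dd).round(1))
E
python3 fit.py
```

```text
tile [[604.6  84.9  14.5]
 [620.5  37.7  14.5]
 [533.    2.   14.5]
 [512.   48.6  14.5]] [567.53102597  43.30638748  14.5       ] [np.float64(99.4), np.float64(49.7), np.float64(94.6), np.float64(51.1)]
long axis yaw -2.7615195825118337
shL [ 544.3 -154.7] [ 474.1 -138.6] dir 2.916 len 72.0
shR [ 530.4 -186.3] [ 470.  -172.6] dir 2.9187 len 62.0
shF [ 465.9 -138. ] [ 457.1 -172. ] dir -1.8225 len 35.2
hL [ 770.  -178.8] [ 677.1 -157.4] dir 2.9144 len 95.3
hR [ 752.1 -263.3] [ 662.3 -242.6] dir 2.9159 len 92.1
hF [ 667.3 -165.3] [ 653.9 -236.2] dir -1.7578 len 72.1
bL [ 712.5 -163.6] [ 554.7 -127.1] dir 2.9141 len 162.0
bF [ 530.8 -195.9] [ 526.  -218.7] dir -1.7788 len 23.2
bR [ 642.9 -246.4] [ 535.4 -220.9] dir 2.9092 len 110.5
```

```bash
cat >> h.py <<'E'
PSI=-.2261; U=np.array([np.cos(PSI),np.sin(PSI),0]); N=np.array([-np.sin(PSI),np.cos(PSI),0]); Z=np.array([0,0,1.])
LIP=624.5; LAT=-45.7
def ch(x,y,z): # channel coords: x from lip back face, y lateral from centre line, world z
    return (LIP+x)*U+(LAT+y)*N+z*Z
def down(psi): return [np.cos(psi/2),np.sin(psi/2),0,0]
E
python3 - <<'E'
from h import *
b=cv2.imread("pics/scene0.png"); a=cv2.imread("pics/top0.png")
def draw(n,im,x0,y0,x1,y1,k):
    o=cv2.resize(im[y0:y1,x0:x1],None,fx=k,fy=k,interpolation=cv2.INTER_CUBIC)
    def ln(P,c):
        p=((proj(n,P)-[x0,y0]+.5)*k).astype(int); cv2.polylines(o,[p.reshape(-1,1,2)],True,c,1)
    ln([ch(-140,17,44),ch(-140,-17,44),ch(-34,-17,44),ch(-34,17,44)],(0,0,255))
    ln([ch(-3,26,47),ch(-3,-26,47),ch(0,-26,47),ch(0,26,47)],(0,200,0))
    c=np.array([567.5,43.3,14.5]); t=.378;u=np.array([np.cos(t),np.sin(t),0])*50;v=np.array([-np.sin(t),np.cos(t),0])*25
    ln([c+u+v,c+u-v,c-u-v,c-u+v],(255,0,0))
    return o
o1=draw("scene",b,225,170,425,270,4); o2=draw("top",a,240,170,370,260,4)
o=np.zeros((o1.shape[0],800,3),np.uint8);
cv2.imwrite("pics/d1.png",o1[:, :])
cv2.imwrite("pics/d2.png",o2)
E
```

```text
(no output)
```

View pics/d1.png

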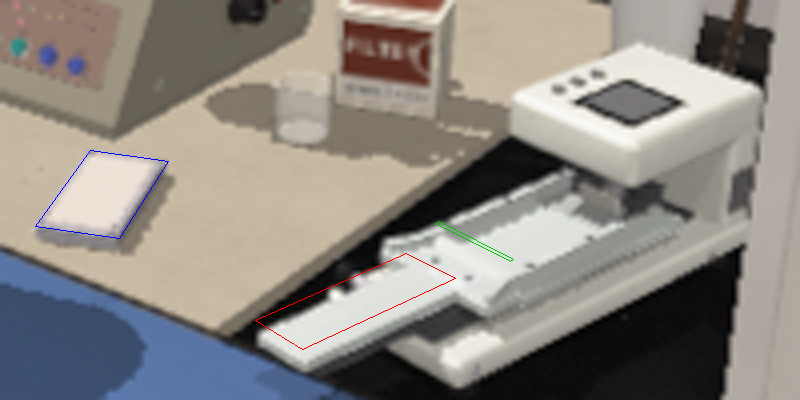

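View pics/d2.png

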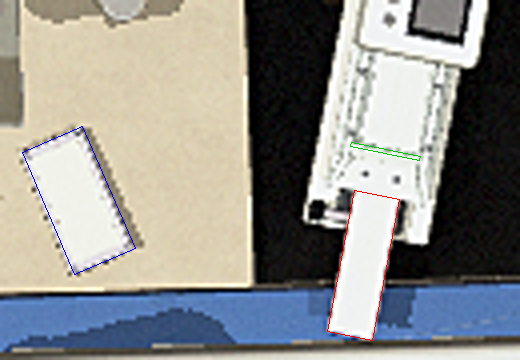

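```bash
sed -i 's/LAT=-45.7/LAT=-46.6/' h.py
python3 - <<'E'
from h import *
q=down(.378); c=np.array([567.5,43.3,0])
for z in (150,6): print(bot.solve_ik(c+[0,0,z],q))
for x,z in((-86,150),(-86,42),(-9,45)): print(bot.solve_ik(ch(x,0,z),down(PSI)))
bot.move_ptp(c+[0,0,130],q); print(bot.read_state()["t"])
bot.line_to(c+[0,0,40],200); bot.line_to(c+[0,0,6.3],60)
s=bot.read_state(); print(s["tcp_pos"],s["contact_force"],s["t"])
bot.move_gripper(45,25)
s=bot.read_state(); print(s["tcp_pos"],s["contact_force"],s["width"],s["finger_force"],s["t"])
bot.line_to(c+[0,0,120],150)
s=bot.read_state(); print(s["tcp_pos"],s["contact_force"],s["width"],s["t"])
E
```

```text
[ 0.41987439  0.24848446 -0.33104555  0.         -0.99126632  1.52892193]
[ 0.41987439  0.42411252 -0.47557341  0.         -0.6711104   1.52892193]
[ 0.05033026  0.20333501 -0.39196017  0.         -0.97550115  1.29436607]
[ 0.05033026  0.33502724 -0.51046509  0.         -0.72530401  1.29436607]
[ 0.01429145  0.43375147 -0.33300812  0.         -0.80403674  1.33040487]
2.3333
[567.4567168   43.25177253   6.01634264] [ 0.28498076  0.55064352 -1.00709175] 3.6417
[567.54996873  43.3781934    6.39204167] [-0.57701624  0.3979071   0.83715857] 49.66825292231944 25.00021666288376 4.3417
[566.75950443  43.09935965 119.06509712] [-0.16517535 -0.30502909 -2.01802861] 49.72233293037466 5.25
```

Run:
```python
from h import *
bot.move_ptp(ch(-86,0,120),down(PSI)); bot.line_to(ch(-86,0,62),150); bot.pause(.2)
f0=np.mean([bot.read_state()["contact_force"] for _ in range(1)],0); print("f0",f0,bot.read_state()["t"])
cv2.imwrite("pics/hov.png",bot.camera("top")[:,:,::-1])
bot.line_to(ch(-86,0,50),60)
z=50
while z>33:
    z-=1; bot.line_to(ch(-86,0,z),20); s=bot.read_state(); d=s["contact_force"]-f0
    if z<46: print(z,s["tcp_pos"][2].round(2),d.round(1))
    if d[2]>4: break
print(s["t"],s["tcp_pos"],ch(-86,0,0))
cv2.imwrite("pics/laid_t.png",bot.camera("top")[:,:,::-1]); cv2.imwrite("pics/laid_s.png",bot.camera("scene")[:,:,::-1])
```

```text
f0 [ 0.5136742   0.35216021 -1.5043493 ] 6.85
45 44.92 [-1.  -1.3 -0.5]
44 43.93 [-0.5 -0.4 -1. ]
43 42.92 [-1.1  0.5 -1. ]
42 41.92 [-0.9  0.  -0.3]
41 40.93 [-0.3 -0.1 -0.8]
40 39.92 [-0.8  0.6  0.2]
39 38.91 [-1.2 -0.2  0.2]
38 38.34 [-2.5  0.6  4.9]
10.25 [ 514.52810806 -166.15861243   38.34299913] [ 514.34743393 -166.13406397    0.        ]
```

Run:
```python
from h import *
s=bot.read_state()
bot.move_gripper(64); s=bot.read_state(); print(s["contact_force"],s["tcp_pos"],s["t"])
bot.line_to(ch(-86,0,90),200)
bot.line_to(ch(-165,0,110),250)
s=bot.read_state(); print(s["contact_force"],s["tcp_pos"],s["t"])
a=bot.camera("top")[:,:,::-1].copy(); b=bot.camera("scene")[:,:,::-1].copy()
cv2.imwrite("pics/r_t.png",a); cv2.imwrite("pics/r_s.png",b)
A=cv2.resize(a[180:265,300:360],None,fx=6.5,fy=6.5,interpolation=cv2.INTER_CUBIC)
B=cv2.resize(b[200:285,280:390],None,fx=3.6,fy=6.5*1,interpolation=cv2.INTER_CUBIC)
cv2.imwrite("pics/e.png",np.hstack([A,B]))
```

```text
[0.04482171 0.22835891 0.84216085] [ 514.35816836 -166.13680518   37.92690029] 10.875
[ 0.09937405 -0.55251188  0.02077985] [ 436.70565396 -148.31816082  109.91956566] 11.7583
```

View pics/e.png

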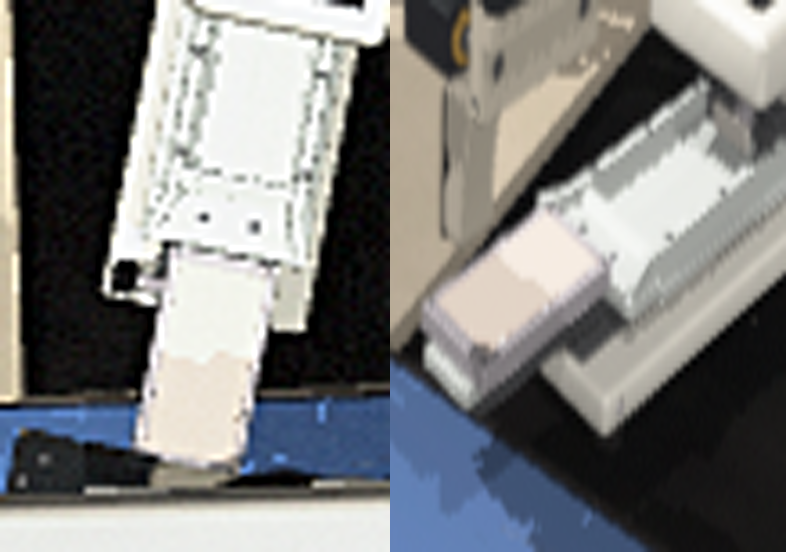

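Run:
```python
from h import *
a=cv2.imread("pics/r_t.png"); o=cv2.imread("pics/top0.png")
g=lambda x,y:(300+(x+.5)/6.5-.5,180+(y+.5)/6.5-.5); f=lambda x,y:(240+(x+.5)/4.6-.5,138+(y+.5)/4.6-.5)
def rep(n,im,p,q,z):
    l=edge(im,p,q,2)
    A,B=[unproj("top",k,z) for k in l]; d=B-A
    print(n,"u",(A@U-LIP).round(1),(B@U-LIP).round(1),"n",(A@N-LAT).round(2),(B@N-LAT).round(2),"dir",((np.arctan2(d[1],d[0])-PSI+np.pi/2)%np.pi-np.pi/2).round(4))
rep("tL",a,g(168,245),g(138,455),46.6); rep("tR",a,g(272,268),g(242,462),46.6)
rep("tF",a,g(168,245),g(272,268),46.6)
rep("sL",o,f(403,405),f(380,515),36.6); rep("sR",o,f(452,425),f(434,520),36.6); rep("sF",o,f(378,528),f(432,538),36.6)
```

```text
tL u -36.2 -132.2 n 24.45 24.41 dir 0.0004
tR u -37.1 -126.0 n -24.09 -25.39 dir 0.0147
tF u -34.5 -34.8 n 25.86 -22.56 dir 1.5626
sL u -59.2 -131.6 n 16.73 16.69 dir 0.0005
sR u -65.6 -127.9 n -17.32 -17.52 dir 0.0032
sF u -139.8 -140.7 n 15.45 -19.87 dir 1.5452
```

```bash
cat >> h.py <<'E'
def force(f0): 
    s=bot.read_state(); d=s["contact_force"]-f0; return np.array([d@U,d@N,d[2]]).round(1), np.array([s["tcp_pos"]@U-LIP,s["tcp_pos"]@N-LAT,s["tcp_pos"][2]]).round(2), s["t"]
def push(x0,x1,step,z,v,f0,lim,verbose=True):
    x=x0
    while x<x1:
        x=min(x+step,x1); bot.line_to(ch(x,-.2,z),v); f,p,t=force(f0)
        if verbose: print(round(x,1),p,f,round(t,2))
        if f[0]<-lim or abs(f[2])>lim or abs(f[1])>lim: print("STOP"); break
    return x
E
python3 - <<'E'
from h import *
bot.move_gripper(0,20)
bot.line_to(ch(-162,-.2,60),200); bot.line_to(ch(-162,-.2,41.3),60); bot.pause(.2)
f0=bot.read_state()["contact_force"]; print(f0,bot.read_state()["width"],force(f0))
bot.line_to(ch(-150,-.2,41.3),40)
push(-150,-50,5,41.3,40,f0,9)
E
```

```text
[ 0.01000697 -0.61010192  0.89588073] 0.09236805306092025 (array([0., 0., 0.]), array([-1.6177e+02, -1.4000e-01,  4.1610e+01]), 14.05)
-145 [-144.83   -0.23   41.25] [ 0.2  0.3 -0.5] 14.78
-140 [-139.66   -0.16   41.28] [-0.1  1.  -0.9] 15.05
-135 [-134.59   -0.15   41.3 ] [-0.2  0.3 -1.1] 15.32
-130 [-129.59   -0.15   41.3 ] [-0.2  0.6 -1.1] 15.6
-125 [-124.58   -0.15   41.31] [-0.  -0.  -1.2] 15.88
-120 [-119.62   -0.14   41.28] [ 0.1  0.8 -1.1] 16.15
-115 [-114.64   -0.17   41.26] [ 0.2  1.3 -0.9] 16.43
-110 [-109.4    -0.11   41.37] [-0.   0.1 -0.8] 16.7
-105 [-104.53   -0.13   41.32] [ 0.1  1.2 -1.1] 16.98
-100 [-99.57  -0.15  41.32] [-0.2  1.5 -1.8] 17.25
-95 [-94.59  -0.17  41.3 ] [ 0.7  0.5 -1.5] 17.52
-90 [-89.57  -0.12  41.3 ] [-0.1 -0.3 -0.3] 17.8
-85 [-84.56  -0.15  41.32] [-0.  0. -1.] 18.07
-80 [-79.56  -0.16  41.31] [-0.4  1.1 -0.9] 18.35
-75 [-74.57  -0.17  41.3 ] [-0.4  1.3 -0.8] 18.62
-70 [-69.59  -0.17  41.3 ] [ 0.1  1.3 -0.8] 18.9
-65 [-64.57  -0.13  41.3 ] [ 0.1  0.1 -1. ] 19.18
-60 [-59.57  -0.17  41.31] [-0.8  0.3 -0.7] 19.45
-55 [-54.56  -0.15  41.3 ] [-0.7  0.9 -0.8] 19.73
-50 [-49.63  -0.18  41.29] [-0.2  0.7 -1.7] 20.0
```

Run:
```python
from h import *
f0=bot.read_state()["contact_force"]
push(-50,-20,3,41.3,30,f0,8)
a=bot.camera("top")[:,:,::-1].copy(); b=bot.camera("scene")[:,:,::-1].copy()
A=cv2.resize(a[165:255,305:365],None,fx=6,fy=6,interpolation=cv2.INTER_CUBIC)
B=cv2.resize(b[190:280,310:410],None,fx=4.2,fy=6,interpolation=cv2.INTER_CUBIC)
cv2.imwrite("pics/g.png",np.hstack([A,B]))
```

```text
-47 [-46.8   -0.19  41.3 ] [ 0.3 -0.1  0.7] 20.25
-44 [-43.73  -0.2   41.32] [ 0.8 -0.6  0. ] 20.5
-41 [-40.72  -0.18  41.31] [ 1.2 -0.6  0.9] 20.75
-38 [-37.72  -0.18  41.3 ] [-0.  -0.3  1.1] 21.0
-35 [-34.71  -0.16  41.3 ] [-0.3 -0.4  0.5] 21.25
-32 [-31.71  -0.19  41.31] [0.1 0.1 0.2] 21.5
-29 [-28.73  -0.19  41.3 ] [0.8 0.8 1. ] 21.75
-26 [-25.71  -0.19  41.3 ] [-1.2 -0.5  1.1] 22.0
-23 [-22.73  -0.17  41.31] [-0.8 -0.1  0.8] 22.25
-20 [-19.73  -0.19  41.29] [ 0.3 -0.6  0.2] 22.5
```

View pics/g.png

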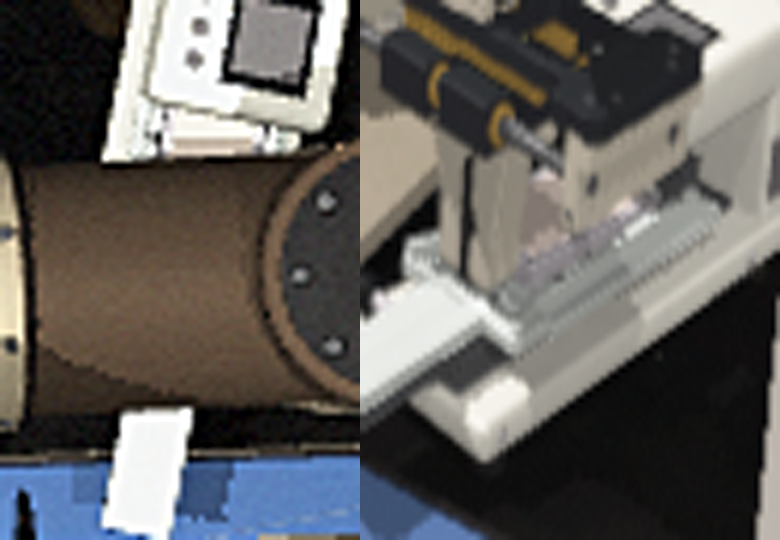

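Run:
```python
from h import *
bot.line_to(ch(-24,-.2,41.3),40); bot.line_to(ch(-24,-.2,46.8),40); bot.pause(.15)
F=[]
for _ in range(3): F.append(bot.read_state()["contact_force"]); bot.pause(.02)
f0=np.mean(F,0)
x=push(-24,-16,2,46.8,20,f0,6)
push(x,-3,.7,46.8,15,f0,7.5)
```

```text
-22 [-21.88  -0.21  46.7 ] [-0.4 -0.5 -0.4] 23.58
-20 [-19.87  -0.19  46.74] [ 0.7 -0.9 -0.9] 23.83
-18 [-17.94  -0.24  46.74] [ 0.9  0.5 -0.7] 24.08
-16 [-15.91  -0.23  46.76] [0.1 0.  0.1] 24.33
-15.3 [-15.34  -0.22  46.76] [-0.2 -0.8 -1.3] 24.58
-14.6 [-14.6   -0.21  46.77] [ 0.3  0.2 -0.5] 24.83
-13.9 [-13.84  -0.19  46.82] [-0.6 -0.1 -1.1] 25.08
-13.2 [-13.11  -0.23  46.81] [-0.1 -0.6  0.6] 25.33
-12.5 [-12.72  -0.23  46.74] [-2.  -0.2  0.6] 25.58
-11.8 [-12.5   -0.28  46.62] [-4.6  0.8  1.1] 25.83
-11.1 [-11.85  -0.35  46.59] [-4.8  0.7  1.3] 26.08
-10.4 [-11.25  -0.38  46.53] [-5.1  0.1  1.8] 26.33
-9.7 [-10.74  -0.4   46.5 ] [-6.1  0.4  1.8] 26.58
-9.0 [-10.2   -0.44  46.45] [-6.6 -0.2  1.7] 26.83
-8.3 [-9.7  -0.49 46.42] [-6.5  0.6  3. ] 27.08
-7.6 [-9.08 -0.41 46.12] [-5.7 -0.1 -1.3] 27.33
-6.9 [-8.58 -0.45 45.94] [-6.3  0.1  0.1] 27.58
-6.2 [-8.05 -0.47 45.88] [-6.6  0.2 -0.6] 27.83
-5.5 [-7.54 -0.5  45.78] [-6.8  0.5 -0.3] 28.08
-4.8 [-7.   -0.52 45.76] [-6.2 -0.5 -0.9] 28.33
-4.1 [-6.89 -0.55 45.5 ] [-7.2  0.5 -0.7] 28.58
-3.4 [-6.81 -0.61 45.26] [-9.3  1.3 -0.8] 28.83
STOP
```

Run:
```python
from h import *
f0=np.array([0.,0,0])
bot.line_to(ch(-5.6,-.2,46.8),15); print(force(f0))
z=46.8
while z>40.4:
    z-=.7; bot.line_to(ch(-5.6,-.2,z),15); f,p,t=force(f0); print(round(z,1),p,f,round(t,2))
    if f[2]>9: print("STOP");break
```

```text
(array([-6.1, -0.9, -0.4]), array([-7.47, -0.46, 45.9 ]), 29.1333)
46.1 [-7.59 -0.51 45.11] [-6.8 -0.7 -0.1] 29.38
45.4 [-7.65 -0.52 44.37] [-7.2 -0.3 -0.2] 29.63
44.7 [-7.72 -0.52 43.65] [-6.3  0.1  0.8] 29.88
44.0 [-7.78 -0.49 42.93] [-7.   0.2 -0.1] 30.13
43.3 [-7.85 -0.5  42.15] [-6.2  1.  -0.2] 30.38
42.6 [-7.93 -0.52 41.43] [-7.   0.2  0.3] 30.63
41.9 [-7.98 -0.53 40.73] [-7.1  0.8 -1.6] 30.88
41.2 [-8.05 -0.53 40.01] [-7.6  0.3 -0.3] 31.13
40.5 [-7.98 -0.56 39.79] [-8.7  0.3  3.8] 31.38
39.8 [-7.95 -0.54 39.63] [-9.9  0.5  8.6] 31.63
```

Run:
```python
from h import *
f0=np.zeros(3)
for i,x in enumerate([-6.5,-7.4,-8.2,-9,-9.8,-10.6,-11.4,-12.2,-13,-14]):
    bot.line_to(ch(x,-.2,40.3+.1*i),20); f,p,t=force(f0); print(x,p,f,round(t,2))
```

```text
-6.5 [-8.05 -0.45 39.8 ] [-6.3  0.3  2.1] 31.88
-7.4 [-8.27 -0.32 39.94] [-5.2 -0.4 -0.4] 32.13
-8.2 [-8.52 -0.26 40.29] [-5.1  0.6  0.3] 32.38
-9 [-8.99 -0.19 40.62] [-4.4  0.5 -0.9] 32.63
-9.8 [-9.66 -0.16 40.8 ] [-3.9  0.2 -0.7] 32.88
-10.6 [-9.54 -0.06 41.33] [-1.4  0.2  0.5] 33.13
-11.4 [-10.76  -0.07  41.23] [ 0.5 -0.1  0.3] 33.38
-12.2 [-12.13  -0.18  41.05] [-0.2 -0.2 -1.5] 33.63
-13 [-13.03  -0.18  41.09] [ 0.  -0.1 -0.3] 33.88
-14 [-14.05  -0.18  41.21] [ 0.1 -0.2 -0.2] 34.13
```

Run:
```python
from h import *
bot.line_to(ch(-14,-.2,58),100); bot.line_to(ch(11,-.2,58),80); bot.line_to(ch(11,-.2,48),60); bot.pause(.15)
F=[]
for _ in range(3): F.append(bot.read_state()["contact_force"]); bot.pause(.02)
f0=np.mean(F,0); z=48
while z>38:
    z-=.6; bot.line_to(ch(11,-.2,z),15); f,p,t=force(f0); print(round(z,1),p,f,round(t,2))
    if f[2]>10: print("STOP");break
bot.line_to(ch(11,-.2,60),60); bot.line_to(ch(-60,-.2,110),200); bot.line_to(ch(-170,-.2,130),250)
a=bot.camera("top")[:,:,::-1].copy(); b=bot.camera("scene")[:,:,::-1].copy()
cv2.imwrite("pics/fin_t.png",a)
A=cv2.resize(a[165:255,305:365],None,fx=6,fy=6,interpolation=cv2.INTER_CUBIC)
B=cv2.resize(b[190:280,310:410],None,fx=4.2,fy=6,interpolation=cv2.INTER_CUBIC)
cv2.imwrite("pics/k.png",np.hstack([A,B])); print(bot.read_state()["t"])
```

```text
47.4 [11.03 -0.21 47.5 ] [-0.6  0.8  0.4] 35.68
46.8 [10.98 -0.2  46.77] [-2.2  0.7 -0.4] 35.93
46.2 [10.96 -0.23 46.13] [-0.5  0.7 -0.4] 36.18
45.6 [10.96 -0.22 45.55] [-0.7 -0.4  0.5] 36.43
45.0 [10.99 -0.2  44.96] [ 0.3 -0.6  0.9] 36.68
44.4 [10.96 -0.21 44.34] [ 0.   1.3 -0.9] 36.93
43.8 [11.05 -0.21 43.81] [ 0.3 -0.3 -0.1] 37.18
43.2 [11.03 -0.16 43.25] [-0.7  0.8  1.5] 37.43
42.6 [11.01 -0.22 42.86] [-1.5  0.1  3.6] 37.68
42.0 [11.03 -0.16 42.82] [-4.1  0.7  9.2] 37.93
41.4 [11.02 -0.2  42.76] [-4.8  1.9 12.9] 38.18
STOP
39.925
```

View pics/k.png

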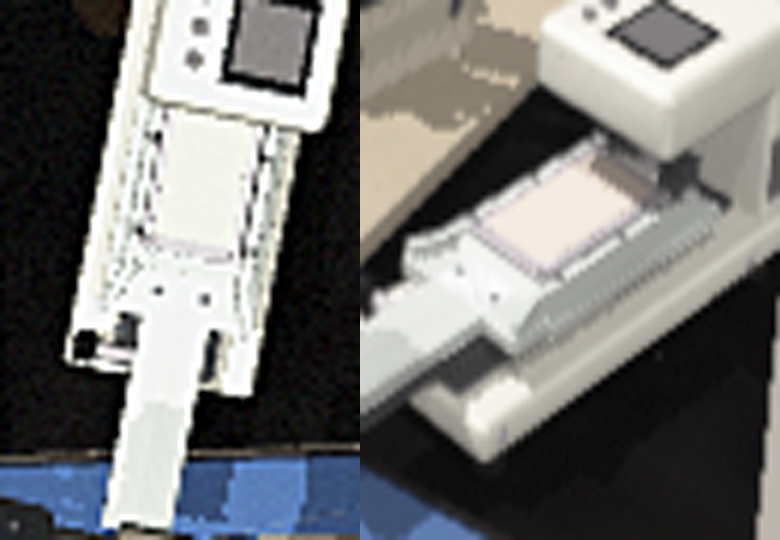

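The tile lies flat in the pocket: its top measures 42.8 against the crest at 39.8, so it sits 3 mm above as specified. Its rear edge is behind the lip (about pixels 140–230, row 245 in the crop), and the fingers are clear.

```bash
python3 -c "
from plant import bot
print(bot.close_job())"
```

```text
the job is handed in; nothing more can be done
None
```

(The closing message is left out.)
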